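# Bring the sample lamp round its curved rail

### The job

Slide the small lamp carriage round the bend of its curved rail towards the other end, push it past the spring catch until it sits fully home against the stop with its contact pin pressed, then let go so that it stays there by itself. Be gentle: the carriage fits the slim rod closely, so let it turn with the bend, and never force it sideways or ram it against the stop. Leave the brush pot, the paint tub and the marker tray where they are.

Things in the scene. Friction and masses are not known exactly. Their poses are not given: they have to be found in the camera images.
- rail_start (a point): Fixed rail: bare level steel rod, 10 mm thick, 160 mm above the table, on a grey post at each end (18 mm thick). Point: rod centre line at the start post (robot's right). x along the rod, z up. From here 90 mm straight along x, then an arc to the left (+y), radius 120 mm, through 100 degrees, then 122 mm straight to the end post's axis. Nothing blocks the rod before the catch.
- carriage_bore (a point): Loose lamp carriage, 0.17 to 0.29 kg, threaded on the first straight. Point: middle of its bore; x along the bore, the way to travel, z up. Aluminium block 36 mm long (x), 26 wide, 26 high, 13 mm bore on the 10 mm rod: 1.5 mm play all round, under 1 mm sideways on the bend; friction about 0.2. Hangs by itself, bore centre 1.5 mm below the rod's. Black lamp head, 42 mm across, to 63 mm below.
- carriage_grip (a point): Where to take the carriage: on the black grip post on top of the block, 36 mm above the bore's centre. The post is 22 mm long along the bore (x), 16 mm wide across it (y), and reaches from 13 to 55 mm above the bore's centre. Axes as the carriage's: x along the bore, z up.
- catch (a joint): Spring catch: travel in m of a 16 mm steel ball. 0 = out, 4 mm in the way of the carriage's outer flank; 0.002 to 0.005 while the block slides past (front end meets it about 50 mm before home). Pushing past takes about 4 to 10 N. When the carriage is home the ball snaps out behind it (back to 0) and holds it; between ball and hard stop it has 2 to 3 mm of play.
- brush_pot: Bystander: a wooden pot of brushes, 72 mm across, 120 mm high, brushes to 215 mm; origin at the centre of its underside.
- paint_tub: Bystander: a white paint tub with a lid, 92 mm across, 67 mm high; origin at the centre of its underside.
- marker_tray: Bystander: an open steel tray with markers, 130 by 190 mm, 35 mm high; origin at the centre of its underside.
- rail_end (a point): Rod centre line at the end post's axis; x along the rod, the way of travel, y to the inside of the bend. A stop clamp (black collar, 24 mm across) is set on the last straight, differently each time: home for the carriage's middle is 45 to 75 mm before this point, to be seen or felt. The catch is 26 mm before home on the outer side (-y), on a bracket 41 mm out; all at most 12 mm above the rod.
- contact (a joint): Lamp's brass contact pin: 6 mm thick, stands 6 mm out of the stop collar's face on the outer side of the rod, travel in m. 0 = out; pressed in by the carriage's leading end: 0.006 against the hard stop, 0.003 to 0.006 when left home behind the catch (takes 1 to 3 N).
There are look-alikes about, which are no part of the job. Of the things shaped like the part that bears carriage_bore, the black one is meant.

How it is judged:
By the outcome, as a careful person would: the job done as asked, in the order asked, and still so for the second after the job is handed in, with the robot touching nothing.
It also fails if it takes over 54 s, if anything falls off the work surface, if the arm or the gripper's body presses on something with over 40 N, if the wrist force passes 120 N, or if a joint passes its speed limit or range.

### The arm

A 6-joint arm with a two-finger parallel gripper is mounted at the origin on the work surface. World frame = base frame: x ahead of the robot, y to its left, z up, the work surface at z = 0. Lengths are in mm, angles in rad, forces in N, time in s.
With the tool pointing down it reaches from about 275 to 825 mm from the base axis. Payload 4.9 kg.
Tool frame: the origin (TCP) lies at the very end of the fingers, on their centre line; the grasp point (between the pads) lies 19 mm behind it; z points along the fingers, y is the line along which they close (so a half turn about z gives the same grasp; the last joint's range is limited). The gripper opens to 85 mm and grips with 20 to 120 N. Pads are 22 mm wide; open, the fingers measure 114 mm over their backs; the gripper's body (76 mm by 85 mm) begins 54 mm behind the grasp point. The pads swing forward as they close: fully open they stand 13 mm farther back than shut.
Start: joints at [1.17, 0.326, -0.193, 1.052, 0, 1.437], TCP at [144.999, 530.56, 231.281] pointing down, gripper open.
Joint ranges: [-2.65, 2.65], [-0.97, 1.79], [-1.3, 1.35], [-1.93, 2.1], [-1.47, 1.37], [-3.14, 3.14]. Speed limits (rad/s): [2.57, 2.57, 3.14, 3.14, 3.14, 3.14].

### API

Orientations are given as a 3x3 rotation matrix whose columns are the frame's x, y, z axes.
In Python, from cell import ctrl gives the robot as it stands.
- The arm moves only by the tool apply_moves, never from a script. Its argument "increments" is a list of rows, each an object of numbers: "x", "y", "z": the shift along the world's x, y, z as a fraction of full scale; "ax", "ay", "az": the turn, a rotation vector about the world's x, y, z as a fraction of full scale. A call has 1 to 12 rows; each row shifts and turns the commanded pose from where the row before left it; what a row does not reach is not made up. Full scale, the value 1, is 0.1 m for a shift and 90 degrees for a turn. A row lasts 1/10 s, in which the tool goes at most 50 mm and 8.59 degrees, less where a joint would pass 70% of its speed; a pose out of reach is approached as far as the arm can. A call with a number of a shift or a turn outside -1 to 1 is refused whole. A call with a gripper value outside its range is refused whole. "fingers" is the opening, from 0 (shut) to 1 (fully open), set as the call begins (left out, the last holds). The fingers move at their own pace and stop on an object; "grip_force" is the grip in N (left out, the last holds). Time passes only in rows, so rows that do not move let the fingers close. It gives the time, the measured TCP pose, the force, the opening and the grip force at its end, in the units of the state.
- ctrl.sense(): the state, without advancing time (a new reading comes with each control period).
- ctrl.camera(name): name is "scene" or "top" or "wrist"; returns a dict with "color" (420x560x3 uint8, red, green, blue), "range_z" (420x560 float32, mm along the optical axis (not along the pixel's ray), 0 where there is no reading), "mtx" (3x3 intrinsics, pixels), "position" and "rotation" of the camera in the world. Camera axes: x right, y down, z forward; pixel columns grow to the right and rows downward; lengths in mm; the calibration is good to about 2 mm. The wrist camera is an equidistant fisheye: a pixel r from the principal point sees the ray r / f radians off the axis. A picture is of the moment at which its call begins.
- ctrl.close_job(): hands the job in; it is judged then, once.
The state is a dict: "time": time; "joint_pos": joint angles; "joint_velocities": joint speeds; "joint_efforts": joint torques, N m; "tool_pos": TCP position; "ee_rot": TCP orientation; "wrist_force": force on the tool from outside, world axes, zero at the start; "ft_torque": the same for the moment, N m; "grip_width": finger opening in mm; "grip_force": force on a finger pad.
Only numpy, scipy, OpenCV 4.12 (cv2) and the standard library are available. Lean on these libraries where they do the work, as an engineer would, in place of code of your own. Each camera call takes 0.05 s, during which the arm holds its last target. There are 200 camera calls.

## Working session

There is one attempt and no reset: what is moved stays moved. The work goes in short steps, Python scripts to look and compute and a tool call to move; the robot and the scene stay as the last step left them, time stands still between calls to the robot, and variables do not carry over. Pictures are saved under pics/ and viewed, at most 10 in all, crops included, and the job is handed in when it is done.

Besides the shell and the picture viewer there is one more tool, called after ">>>" as name(argument=value, ...), one argument or row to a line, values as JSON. apply_moves: Moves the arm, as the interface text tells. Shift numbers are shares of 0.1 m and turn numbers shares of 90 degrees, none past 1 either way. Its arguments: {"type":"object","properties":{"increments":{"type":"array","items":{"type":"object","properties":{"x":{"type":"number","minimum":-1,"maximum":1},"y":{"type":"number","minimum":-1,"maximum":1},"z":{"type":"number","minimum":-1,"maximum":1},"ax":{"type":"number","minimum":-1,"maximum":1},"ay":{"type":"number","minimum":-1,"maximum":1},"az":{"type":"number","minimum":-1,"maximum":1}}}},"fingers":{"type":"number"},"grip_force":{"type":"number"}},"required":["increments"]}

```bash
mkdir -p pics; ls; cat > h.py <<'E'
import numpy as np,cv2
from cell import ctrl
def shot(n,f=None):
    d=ctrl.camera(n)
    if f: cv2.imwrite('pics/'+f,d['color'][:,:,::-1])
    np.savez('/tmp/%s.npz'%n,**{k:d[k] for k in('color','range_z','mtx','position','rotation')})
    return d
def pts(d):
    h,w=d['range_z'].shape;K=d['mtx'];v,u=np.mgrid[:h,:w];z=d['range_z']
    c=np.stack([(u-K[0,2])/K[0,0]*z,(v-K[1,2])/K[1,1]*z,z],-1)
    return c@np.array(d['rotation']).T+np.array(d['position'])
def load(n): return dict(np.load('/tmp/%s.npz'%n))
E
python3 - <<'E'
from h import *
for n in('scene','top'):
    d=shot(n,n+'0.png');print(n,d['position'],np.round(d['rotation'],2).tolist(),d['mtx'].tolist())
s=ctrl.sense();print(s['time'],s['ee_rot'],s['wrist_force'],s['grip_width'])
E
```

```text
pics
scene [1270.26855505 -375.47052191  907.16423535] [[0.48, 0.6, -0.63], [0.88, -0.33, 0.35], [0.0, -0.72, -0.69]] [[454.3789195475475, 0.0, 285.03596400339217], [0.0, 454.3789195475475, 200.09815951574424], [0.0, 0.0, 1.0]]
top [ 369.84718382   14.78897068 1600.52422031] [[-0.03, -0.99, 0.14], [-1.0, 0.03, -0.0], [-0.0, -0.14, -0.99]] [[497.27321801848143, 0.0, 277.0802494344461], [0.0, 497.27321801848143, 202.5877480294432], [0.0, 0.0, 1.0]]
0.1 [[-9.64617128e-01  2.63653942e-01 -6.27886466e-04]
 [ 2.63654596e-01  9.64616062e-01 -1.45154083e-03]
 [ 2.22964909e-04 -1.56572630e-03 -9.99998749e-01]] [ 0.05827303  0.85036749 -0.51742163] 85.22814884597106
```

View pics/scene0.png

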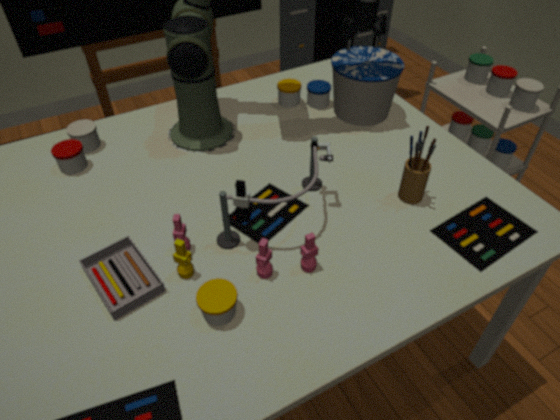

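View pics/top0.png

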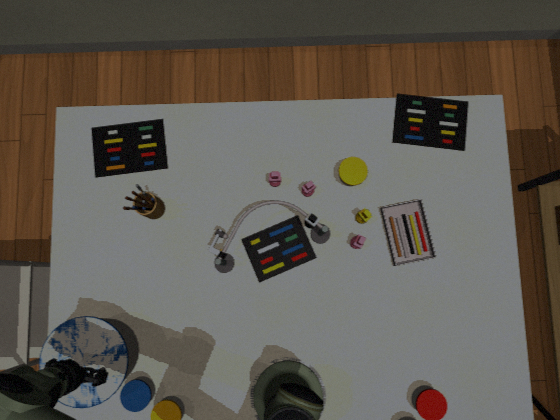

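Scene view: the rail runs from the start post (scene 228,240 / top 320,232) to the end post (scene 313,185 / top 224,262). The carriage, with its black grip and black lamp, is next to the start post at scene (241,195) and top (312,220). The look-alikes are small pink and yellow figures at top (275,178), (307,188), (363,215) and (357,241). They stand on the table, so only the black one threaded on the rod fits. I'll confirm that in an enlarged crop.

```bash
python3 - <<'E'
from h import *
a=load('top')['color'][185:285,195:345,::-1];b=load('scene')['color'][125:260,205:350,::-1]
a=cv2.resize(a,(600,400),interpolation=2);a=np.clip(a*1.3,0,255).astype('uint8')
cv2.imwrite('pics/c1.png',a)
b=cv2.resize(b,None,fx=4,fy=4,interpolation=2);cv2.imwrite('pics/c2.png',np.clip(b*1.6,0,255).astype('uint8'))
for n,roi in(('top',(185,285,195,345)),('scene',(125,260,205,350))):
    d=load(n);P=pts(d);r0,r1,c0,c1=roi
    Q=P[r0:r1,c0:c1];m=(Q[...,2]>120)&(Q[...,2]<260)
    ii=np.argwhere(m);print(n,len(ii))
    for i,j in ii[::max(1,len(ii)//70)]: print((j+c0,i+r0),np.round(Q[i,j]).astype(int),d['color'][i+r0,j+c0],end=' ; ')
E
```

```text
top 875
(np.int64(308), np.int64(185)) [635 -81 120] [124  90 108] ; (np.int64(271), np.int64(201)) [583  32 163] [101  92  92] ; (np.int64(283), np.int64(201)) [583  -3 160] [88 86 86] ; (np.int64(272), np.int64(202)) [581  29 158] [116 110 110] ; (np.int64(284), np.int64(202)) [579  -6 165] [105  96  95] ; (np.int64(268), np.int64(203)) [577  41 167] [103  95  95] ; (np.int64(280), np.int64(203)) [577   6 163] [97 91 92] ; (np.int64(258), np.int64(204)) [575  70 168] [99 92 92] ; (np.int64(285), np.int64(204)) [573  -9 166] [98 91 91] ; (np.int64(258), np.int64(205)) [572  70 166] [121 115 113] ; (np.int64(293), np.int64(205)) [569 -32 164] [100  94  95] ; (np.int64(291), np.int64(206)) [567 -26 165] [100  94  94] ; (np.int64(258), np.int64(207)) [567  70 163] [95 94 94] ; (np.int64(254), np.int64(208)) [565  82 160] [104  97  95] ; (np.int64(252), np.int64(209)) [561  88 163] [109 104 103] ; (np.int64(251), np.int64(210)) [558  91 165] [101  94  94] ; (np.int64(251), np.int64(211)) [556  91 163] [97 94 94] ; (np.int64(300), np.int64(212)) [549 -52 156] [89 84 80] ; (np.int64(301),
[... 6768 characters left out ...]
), np.int64(203)) [545 -75 154] [54 49 48] ; (np.int64(276), np.int64(203)) [579 -18 156] [40 39 36] ; (np.int64(243), np.int64(204)) [546 -89 158] [74 75 66] ; (np.int64(239), np.int64(205)) [536 -95 149] [69 67 61] ; (np.int64(237), np.int64(206)) [532 -99 145] [52 49 47] ; (np.int64(228), np.int64(207)) [ 501 -111  120] [108 110  97] ; (np.int64(225), np.int64(208)) [ 508 -121  127] [32 38 32] ; (np.int64(224), np.int64(209)) [ 506 -124  123] [36 41 37] ; (np.int64(226), np.int64(210)) [ 509 -120  120] [40 40 36] ; (np.int64(239), np.int64(211)) [534 -96 128] [ 7 17  5] ; (np.int64(244), np.int64(212)) [543 -87 128] [ 9  2 11] ; (np.int64(237), np.int64(214)) [ 534 -102  120] [17 15 12] ;
```

View pics/c1.png

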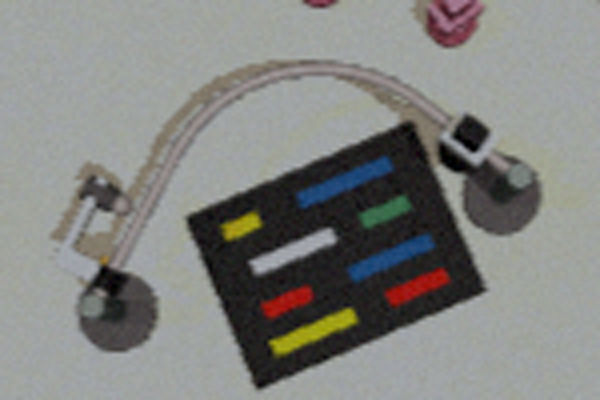

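View pics/c2.png

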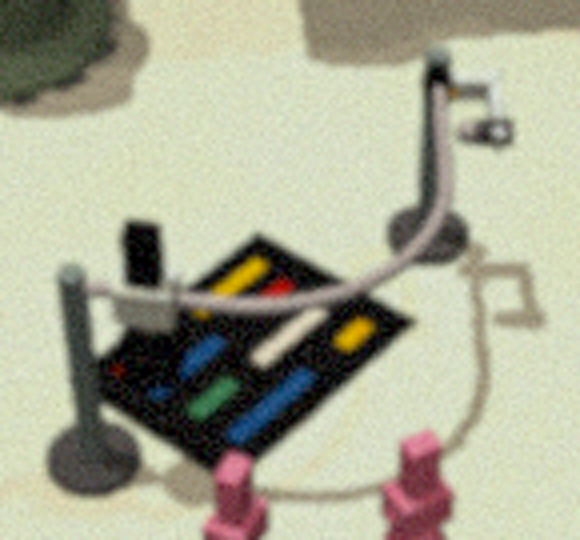

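The crops confirm it: the black grip post on the aluminium block threaded on the rod (top crop 470,133) is the carriage. The pink and yellow ones stand loose on the table. The catch ball and bracket sit on the outer side near the end post (crop 105,190), with the black collar at (110,278). Next I'll fit the rail pose to the rod points.

```bash
cat >> h.py <<'E'
def rail(s,p):
    """pose at arc length s: x,y,heading"""
    R=120;L=R*np.radians(100);s=np.asarray(s,float)
    a=np.clip(s-90,0,L)/R;e=np.clip(s-90-L,0,None);b=np.minimum(s,90)
    X=b+R*np.sin(a)+e*np.cos(a);Y=R*(1-np.cos(a))+e*np.sin(a)
    c,n=np.cos(p[2]),np.sin(p[2])
    return p[0]+c*X-n*Y,p[1]+n*X+c*Y,p[2]+a
STOT=90+120*np.radians(100)+122
E
python3 - <<'E'
from h import *
from scipy.optimize import least_squares
from scipy.spatial import cKDTree
S=np.linspace(0,STOT,900)
def planecast(d,uv,z):
    K=d['mtx'];r=np.c_[(uv[:,0]-K[0,2])/K[0,0],(uv[:,1]-K[1,2])/K[1,1],np.ones(len(uv))]@d['rotation'].T
    return d['position']+r*((z-d['position'][2])/r[:,2])[:,None]
for n,roi in(('top',(195,255,225,305)),('scene',(150,205,245,330))):
    d=load(n);P=pts(d);c=d['color'].astype(int)
    m=(abs(P[...,2]-163)<10)&(c[...,0]-c[...,1]>=3)&(c[...,0]>60)
    k=np.zeros_like(m);k[roi[0]:roi[1],roi[2]:roi[3]]=1;m&=k
    ii=np.argwhere(m)[:,::-1].astype(float)
    Q=planecast(d,ii,160 if n=='top' else 160)
    f=lambda p:cKDTree(np.c_[rail(S,p)[:2]]).query(Q[:,:2])[0]
    g=lambda p:f(p)
    r=least_squares(g,[500,-116,.7],loss='soft_l1',f_scale=3,diff_step=1e-4)
    p=r.x;print(n,len(ii),p,np.median(f(p)),rail(STOT,p))
    B=(P[...,2]>190)&(c.sum(-1)<110)&(abs(P[...,0]-530)<40)&(abs(P[...,1]+85)<40)
    print('grip',P[B].mean(0),P[B].min(0),P[B].max(0))
    T=(P[...,2]>198)&B; print('griptop',P[T].mean(0),T.sum())
    bl=(c.sum(-1)<100)&(P[...,2]>150)&(P[...,2]<185)&(np.hypot(P[...,0]-435,P[...,1]-175)<30);print('collar',P[bl].mean(0),bl.sum())
    for q,nm in(((503,-116),'start'),((411,187),'end')):
        t=(P[...,2]>160)&(np.hypot(P[...,0]-q[0],P[...,1]-q[1])<15)&(c.sum(-1)>200);print(nm,P[t].mean(0),np.median(P[t],0),t.sum())
E
```

```text
top 324 [ 495.73050666 -120.75620389    0.87376484] 2.31652895722285 (np.float64(415.65883841543837), np.float64(190.15744964079659), np.float64(2.619094094348237))
grip [524.71592689 -83.33161663 210.06332769] [515.34706664 -93.38391984 190.17084559] [533.47918307 -73.96786609 215.73804481]
griptop [525.12709894 -83.56244319 211.63046741] 34
collar [430.59817197 175.58898336 170.02288636] 37
start [ 500.69199831 -116.73272549  168.73921681] [ 501.588002   -117.49679866  168.72493297] 42
end [414.65500317 188.04360091 170.53142449] [413.50387031 187.90951864 170.85008063] 32
scene 342 [ 496.31018423 -121.2258329     0.86735037] 2.7188234656242014 (np.float64(418.2344981500638), np.float64(190.19503866958314), np.float64(2.612679617128287))
grip [533.41222204 -86.92540222 203.84039031] [522.26824115 -95.27454555 190.15629399] [541.88863593 -78.88166738 216.06234596]
griptop [532.77368679 -86.71896338 207.33658823] 59
collar [434.65070097 176.0158446  167.74460473] 18
start [ 502.37804857 -115.7265061   166.48505732] [ 502.62538629 -115.42504925  168.10322162] 39
end [415.4025125  190.47289053 168.20449791] [416.22905068 190.66042348 168.49338355] 18
```

>>> apply_moves(
  increments=[
    {"z": 0.4, "x": 0.1, "y": -0.2},
    {"x": 0.23, "y": -0.38, "z": 0.05, "az": -0.028},
    {"x": 0.23, "y": -0.38, "z": 0.05, "az": -0.028},
    {"x": 0.23, "y": -0.38, "az": -0.028},
    {"x": 0.23, "y": -0.38, "az": -0.028},
    {"x": 0.23, "y": -0.38, "az": -0.028},
    {"x": 0.23, "y": -0.38, "az": -0.028},
    {"x": 0.23, "y": -0.38, "az": -0.028},
    {"x": 0.23, "y": -0.38, "az": -0.028},
    {"x": 0.23, "y": -0.38, "az": -0.028},
    {"x": 0.23, "y": -0.38, "az": -0.028},
    {"x": 0.23, "y": -0.38},
  ],
  fingers=0.4,
)

```text
schema error: expected keys x, y, z, ax, ay, az
```

>>> apply_moves(
  increments=[
    {"x": 0.1, "y": -0.2, "z": 0.4, "ax": 0, "ay": 0, "az": 0},
    {"x": 0.23, "y": -0.38, "z": 0.05, "ax": 0, "ay": 0, "az": -0.028},
    {"x": 0.23, "y": -0.38, "z": 0.05, "ax": 0, "ay": 0, "az": -0.028},
    {"x": 0.23, "y": -0.38, "z": 0, "ax": 0, "ay": 0, "az": -0.028},
    {"x": 0.23, "y": -0.38, "z": 0, "ax": 0, "ay": 0, "az": -0.028},
    {"x": 0.23, "y": -0.38, "z": 0, "ax": 0, "ay": 0, "az": -0.028},
    {"x": 0.23, "y": -0.38, "z": 0, "ax": 0, "ay": 0, "az": -0.028},
    {"x": 0.23, "y": -0.38, "z": 0, "ax": 0, "ay": 0, "az": -0.028},
    {"x": 0.23, "y": -0.38, "z": 0, "ax": 0, "ay": 0, "az": -0.028},
    {"x": 0.23, "y": -0.38, "z": 0, "ax": 0, "ay": 0, "az": -0.028},
    {"x": 0.23, "y": -0.38, "z": 0, "ax": 0, "ay": 0, "az": -0.028},
    {"x": 0.23, "y": -0.38, "z": 0, "ax": 0, "ay": 0, "az": 0},
  ],
  fingers=0.4,
)

```text
time: 1.3
tool_pos: [408.4, 90.8, 281.2]
ee_rot: [[-0.76, 0.65, -0.0], [0.65, 0.76, 0.0], [0.0, 0.0, -1.0]]
wrist_force: [1.5, 0.8, 0.2]
grip_width: 34.2
grip_force: 0.0
```

>>> apply_moves(
  increments=[
    {"x": 0.22, "y": -0.35, "z": 0.04, "ax": 0, "ay": 0, "az": 0},
    {"x": 0.22, "y": -0.35, "z": 0.04, "ax": 0, "ay": 0, "az": 0},
    {"x": 0.22, "y": -0.35, "z": 0.04, "ax": 0, "ay": 0, "az": 0},
    {"x": 0.22, "y": -0.35, "z": 0.04, "ax": 0, "ay": 0, "az": 0},
    {"x": 0.22, "y": -0.35, "z": 0.04, "ax": 0, "ay": 0, "az": 0},
    {"x": 0, "y": 0, "z": 0, "ax": 0, "ay": 0, "az": 0},
    {"x": 0, "y": 0, "z": 0, "ax": 0, "ay": 0, "az": 0},
    {"x": 0, "y": 0, "z": 0, "ax": 0, "ay": 0, "az": 0},
  ],
)

```text
time: 2.1
tool_pos: [517.1, -81.6, 300.8]
ee_rot: [[-0.761, 0.649, -0.002], [0.649, 0.761, 0.001], [0.002, -0.0, -1.0]]
wrist_force: [-0.3, 0.5, 0.3]
grip_width: 34.0
grip_force: 0.0
```

```bash
python3 - <<'E'
from h import *
d=shot('wrist','w1.png');s=ctrl.sense()
print(d['position'],np.round(d['rotation'],3).tolist(),d['mtx'].tolist());print(s['tool_pos'],np.round(s['ee_rot'],4).tolist(),s['wrist_force'],s['joint_pos'])
E
```

```text
[465.15313056 -37.28574027 442.75564078] [[0.65, 0.731, 0.207], [0.76, -0.625, -0.178], [-0.001, 0.273, -0.962]] [[325.19226210127806, 0.0, 284.73677766632034], [0.0, 325.19226210127806, 212.65957251908299], [0.0, 0.0, 1.0]]
[517.18529206 -81.37449581 301.07139357] [[-0.7613, 0.6484, -0.001], [0.6484, 0.7613, 0.0005], [0.0011, -0.0003, -1.0]] [-0.65031626 -0.13684795  0.06215146] [-2.97216969e-01  2.40480804e-01 -1.30593122e-01  1.20079058e+00
  1.85796578e-04  4.08260904e-01]
```

View pics/w1.png

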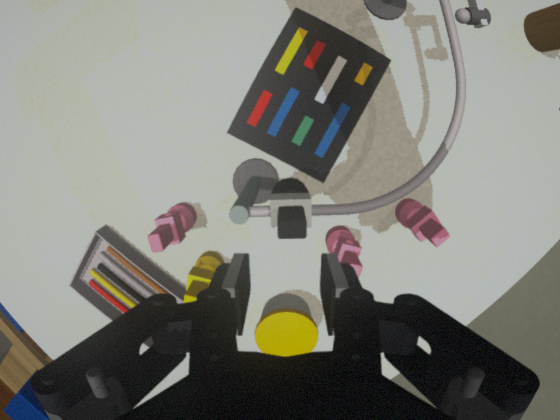

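The wrist view shows the carriage with the grip top at about (291,227), the rod running from the start post (240,213) round to (455,0), and the catch ball at (465,15). I'll measure from here.

```bash
cat >> h.py <<'E'
def fray(d,uv):
    K=d['mtx'];x=(uv[:,0]-K[0,2])/K[0,0];y=(uv[:,1]-K[1,2])/K[1,1];t=np.hypot(x,y);k=np.sinc(t/np.pi)
    return np.c_[x*k,y*k,np.cos(t)]
def wcast(d,uv,z):
    r=fray(d,uv)@np.array(d['rotation']).T;p=np.array(d['position'])
    return p+r*((z-p[2])/r[:,2])[:,None]
def wpts(d):
    h,w=d['range_z'].shape;v,u=np.mgrid[:h,:w];r=fray(d,np.c_[u.ravel(),v.ravel()])
    P=r*(d['range_z'].ravel()/r[:,2])[:,None]@np.array(d['rotation']).T+np.array(d['position'])
    return P.reshape(h,w,3)
E
cat > fit.py <<'E'
from h import *
from scipy.optimize import least_squares
from scipy.spatial import cKDTree
S=np.linspace(-5,STOT+5,1500)
def fit(d,p0):
    P=wpts(d);C=np.c_[rail(S,p0)[:2]]
    near=cKDTree(C).query(P[...,:2].reshape(-1,2))[0].reshape(P.shape[:2])<12
    m=near&(P[...,2]>152)&(P[...,2]<170)
    c=d['color'].astype(int);m&=(c[...,0]-c[...,1]>=2)&(c[...,0]>70)
    m[240:]=0
    uv=np.argwhere(m)[:,::-1].astype(float);Q=wcast(d,uv,161)[:,:2]
    f=lambda p:cKDTree(np.c_[rail(S,p)[:2]]).query(Q)[0]
    r=least_squares(f,p0,loss='soft_l1',f_scale=3,diff_step=1e-4);return r.x,np.median(f(r.x)),len(uv),P
E
python3 - <<'E'
from fit import *
d=load('wrist');p,e,n,P=fit(d,[497,-120,.87]);print(p,e,n,rail(STOT,p))
c=d['color'].astype(int)
B=(P[...,2]>207)&(P[...,2]<222)&(np.hypot(P[...,0]-525,P[...,1]+85)<30)&(c.sum(-1)<200)
print('top',P[B].mean(0),B.sum(),P[B].min(0),P[B].max(0))
T=cv2.minAreaRect(P[B][:,:2].astype('float32'));print(T)
R=np.array([[np.cos(p[2]),np.sin(p[2])],[-np.sin(p[2]),np.cos(p[2])]])
q=(P[B][:,:2]-p[:2])@R.T;print('in rail frame',q.min(0),q.max(0),q.mean(0))
st=wcast(d,np.array([[240,213.]]),170);print('startpost',st)
E
```

```text
[ 496.77913262 -120.18660711    0.87897077] 2.5704590926524853 3240 (np.float64(415.0899612773698), np.float64(190.30598747429994), np.float64(2.6243000266860026))
top [526.31062536 -82.98375001 212.26187465] 544 [515.32593088 -94.76963903 207.01895379] [537.84192228 -71.76587314 214.68096885]
((526.8292846679688, -83.54237365722656), (20.223613739013672, 15.101730346679688), 50.02623748779297)
in rail frame [37.29397267 -7.35196448] [57.50958689  7.7802724 ] [47.48871729  0.99165047]
startpost [[ 498.45715873 -117.70762888  170.        ]]
```

>>> apply_moves(
  increments=[
    {"x": 0.09, "y": -0.02, "z": -0.3, "ax": 0, "ay": 0, "az": 0.007},
    {"x": 0, "y": 0, "z": -0.3, "ax": 0, "ay": 0, "az": 0},
    {"x": 0, "y": 0, "z": -0.25, "ax": 0, "ay": 0, "az": 0},
    {"x": 0, "y": 0, "z": -0.2, "ax": 0, "ay": 0, "az": 0},
    {"x": 0, "y": 0, "z": -0.1, "ax": 0, "ay": 0, "az": 0},
    {"x": 0, "y": 0, "z": -0.05, "ax": 0, "ay": 0, "az": 0},
    {"x": 0, "y": 0, "z": -0.03, "ax": 0, "ay": 0, "az": 0},
    {"x": 0, "y": 0, "z": 0, "ax": 0, "ay": 0, "az": 0},
    {"x": 0, "y": 0, "z": 0, "ax": 0, "ay": 0, "az": 0},
  ],
)

```text
time: 3.05
tool_pos: [527.6, -84.6, 179.1]
ee_rot: [[-0.768, 0.641, 0.001], [0.641, 0.768, -0.0], [-0.001, 0.001, -1.0]]
wrist_force: [-0.4, -0.1, 0.3]
grip_width: 34.0
grip_force: 0.0
```

```bash
python3 - <<'E'
from h import *
d=shot('wrist','w2.png');s=ctrl.sense()
print(s['tool_pos'],np.round(s['ee_rot'],4).tolist(),s['wrist_force'],s['grip_width'])
E
```

```text
[527.5631224  -84.59283481 179.13958712] [[-0.7677, 0.6408, 0.0015], [0.6408, 0.7677, -0.0004], [-0.0014, 0.0006, -1.0]] [ 0.44196859 -0.23807365  0.40669578] 34.20218795528995
```

View pics/w2.png

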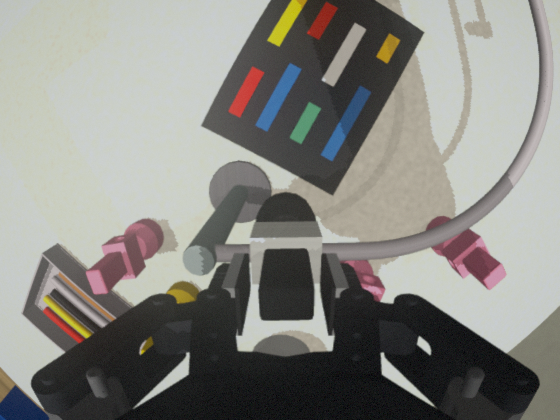

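The pads straddle the post, which sits centred at about (287,285) between inner pad faces at x = 249 and 323. I'll push with the trailing finger and keep the cage loose, so the rod guides the carriage itself. Now the rows along the rail.

```bash
cat > plan.py <<'E'
from h import *
import sys
p=[496.8,-120.2,.876]
def plan(ss,z=177,lat=0):
    s=ctrl.sense();t=s['tool_pos'];R=np.array(s['ee_rot']);h=np.arctan2(R[1,1],R[0,1]);h0=p[2]
    if h<0: h+=np.pi
    S=np.linspace(0,STOT,4000);x,y,a=rail(S,p);i=np.argmin(np.hypot(x-t[0],y-t[1]))
    l=-(t[0]-x[i])*np.sin(a[i])+(t[1]-y[i])*np.cos(a[i])
    f=np.array(s['wrist_force']);print('s %.1f lat %.1f dh %.1f t %.1f F along %.1f lat %.1f z %.1f'%(S[i],l,np.degrees(h-a[i]),s['time'],f[0]*np.cos(a[i])+f[1]*np.sin(a[i]),-f[0]*np.sin(a[i])+f[1]*np.cos(a[i]),f[2]),t,s['grip_width'])
    X,Y,A=rail(np.array(ss),p);X=X-lat*np.sin(A);Y=Y+lat*np.cos(A)
    X=np.r_[t[0],X];Y=np.r_[t[1],Y];A=np.r_[h,A];z=np.r_[t[2],z*np.ones(len(ss))]
    for r in np.c_[np.diff(X)/100,np.diff(Y)/100,np.diff(z)/100,np.degrees(np.diff(A))/90]: print('%.3f %.3f %.3f az %.3f'%tuple(r))
E
python3 -c "
from plan import *
plan(47+8*np.arange(1,13))"
```

```text
s 47.0 lat -0.8 dh -0.0 t 3.1 F along 0.1 lat -0.5 z 0.4 [527.5631224  -84.59283481 179.13958712] 34.20218795528995
0.044 0.066 -0.021 az 0.001
0.051 0.061 0.000 az 0.000
0.051 0.061 0.000 az 0.000
0.051 0.061 0.000 az 0.000
0.051 0.061 0.000 az 0.000
0.050 0.062 0.000 az 0.027
0.046 0.065 0.000 az 0.042
0.042 0.068 0.000 az 0.042
0.037 0.071 0.000 az 0.042
0.033 0.073 0.000 az 0.042
0.028 0.075 0.000 az 0.042
0.023 0.077 0.000 az 0.042
```

>>> apply_moves(
  increments=[
    {"x": 0, "y": 0, "z": -0.02, "ax": 0, "ay": 0, "az": 0},
    {"x": 0.044, "y": 0.066, "z": 0, "ax": 0, "ay": 0, "az": 0},
    {"x": 0.05, "y": 0.06, "z": 0, "ax": 0, "ay": 0, "az": 0},
    {"x": 0.05, "y": 0.06, "z": 0, "ax": 0, "ay": 0, "az": 0},
    {"x": 0.05, "y": 0.06, "z": 0, "ax": 0, "ay": 0, "az": 0},
    {"x": 0.05, "y": 0.06, "z": 0, "ax": 0, "ay": 0, "az": 0},
  ],
  fingers=0.33,
)

```text
time: 3.7
tool_pos: [551.8, -53.2, 176.3]
ee_rot: [[-0.768, 0.641, -0.0], [0.641, 0.768, -0.0], [-0.0, -0.0, -1.0]]
wrist_force: [-1.2, -1.4, 1.3]
grip_width: 28.1
grip_force: 0.9
```

```bash
python3 -c "
from plan import *
plan(87+8*np.arange(1,13))"
```

```text
s 86.7 lat 0.6 dh -0.0 t 3.7 F along -1.8 lat 0.1 z 1.3 [551.84649994 -53.22946317 176.3314085 ] 28.13378797978366
0.057 0.061 0.007 az 0.027
0.046 0.065 0.000 az 0.042
0.042 0.068 0.000 az 0.042
0.037 0.071 0.000 az 0.042
0.033 0.073 0.000 az 0.042
0.028 0.075 0.000 az 0.042
0.023 0.077 0.000 az 0.042
0.017 0.078 0.000 az 0.042
0.012 0.079 0.000 az 0.042
0.007 0.080 0.000 az 0.042
0.002 0.080 0.000 az 0.042
-0.004 0.080 0.000 az 0.042
```

>>> apply_moves(
  increments=[
    {"x": 0.055, "y": 0.061, "z": 0, "ax": 0, "ay": 0, "az": 0.025},
    {"x": 0.046, "y": 0.065, "z": 0, "ax": 0, "ay": 0, "az": 0.042},
    {"x": 0.042, "y": 0.068, "z": 0, "ax": 0, "ay": 0, "az": 0.042},
    {"x": 0.037, "y": 0.071, "z": 0, "ax": 0, "ay": 0, "az": 0.042},
    {"x": 0.033, "y": 0.073, "z": 0, "ax": 0, "ay": 0, "az": 0.042},
    {"x": 0.028, "y": 0.075, "z": 0, "ax": 0, "ay": 0, "az": 0.042},
    {"x": 0.023, "y": 0.077, "z": 0, "ax": 0, "ay": 0, "az": 0.042},
  ],
)

```text
time: 4.4
tool_pos: [578.4, -4.2, 176.2]
ee_rot: [[-0.967, 0.253, 0.0], [0.253, 0.967, -0.0], [-0.0, -0.0, -1.0]]
wrist_force: [0.7, -1.8, 0.8]
grip_width: 28.4
grip_force: 0.7
```

```bash
python3 -c "
from plan import *
plan(143+8*np.arange(1,13))
shot('wrist','w3.png')"
```

```text
s 143.0 lat 0.0 dh -0.2 t 4.4 F along -1.5 lat -1.1 z 0.8 [578.39551489  -4.24810706 176.20868426] 28.374962054033315
0.018 0.078 0.008 az 0.044
0.012 0.079 0.000 az 0.042
0.007 0.080 0.000 az 0.042
0.002 0.080 0.000 az 0.042
-0.004 0.080 0.000 az 0.042
-0.009 0.079 0.000 az 0.042
-0.014 0.079 0.000 az 0.042
-0.020 0.078 0.000 az 0.042
-0.025 0.076 0.000 az 0.042
-0.030 0.074 0.000 az 0.042
-0.035 0.072 0.000 az 0.042
-0.039 0.070 0.000 az 0.042
```

View pics/w3.png

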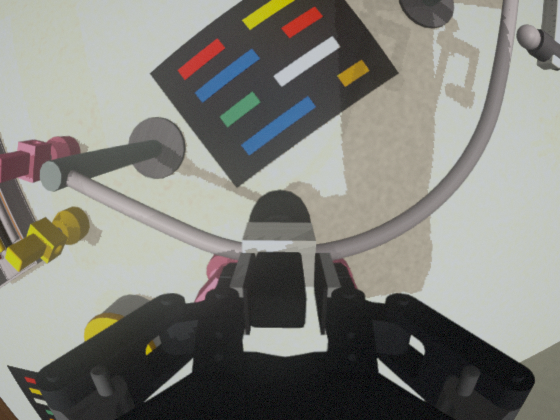

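The carriage follows cleanly, with its post (278,285) against the trailing finger and square to it. Continuing round the bend.

>>> apply_moves(
  increments=[
    {"x": 0.018, "y": 0.078, "z": 0.005, "ax": 0, "ay": 0, "az": 0.043},
    {"x": 0.012, "y": 0.079, "z": 0, "ax": 0, "ay": 0, "az": 0.042},
    {"x": 0.007, "y": 0.08, "z": 0, "ax": 0, "ay": 0, "az": 0.042},
    {"x": 0.002, "y": 0.08, "z": 0, "ax": 0, "ay": 0, "az": 0.042},
    {"x": -0.004, "y": 0.08, "z": 0, "ax": 0, "ay": 0, "az": 0.042},
    {"x": -0.009, "y": 0.079, "z": 0, "ax": 0, "ay": 0, "az": 0.042},
    {"x": -0.014, "y": 0.079, "z": 0, "ax": 0, "ay": 0, "az": 0.042},
    {"x": -0.02, "y": 0.078, "z": 0, "ax": 0, "ay": 0, "az": 0.042},
    {"x": -0.025, "y": 0.076, "z": 0, "ax": 0, "ay": 0, "az": 0.042},
    {"x": -0.03, "y": 0.074, "z": 0, "ax": 0, "ay": 0, "az": 0.042},
  ],
)

```text
time: 5.45
tool_pos: [572.0, 73.9, 176.7]
ee_rot: [[-0.92, -0.393, 0.001], [-0.393, 0.92, 0.0], [-0.001, -0.0, -1.0]]
wrist_force: [0.3, -1.4, -0.3]
grip_width: 28.1
grip_force: 0.6
```

```bash
python3 -c "
from plan import *
plan(223+8*np.arange(1,13))"
```

```text
s 223.0 lat 0.2 dh -0.6 t 5.5 F along -1.4 lat 0.3 z -0.3 [571.95635416  73.94985489 176.71624431] 28.069027046115274
-0.033 0.072 0.003 az 0.049
-0.039 0.070 0.000 az 0.042
-0.044 0.067 0.000 az 0.042
-0.048 0.064 0.000 az 0.042
-0.052 0.060 0.000 az 0.042
-0.056 0.057 0.000 az 0.042
-0.060 0.053 0.000 az 0.042
-0.063 0.049 0.000 az 0.042
-0.066 0.045 0.000 az 0.042
-0.069 0.040 0.000 az 0.024
-0.069 0.040 0.000 az 0.000
-0.069 0.040 0.000 az 0.000
```

>>> apply_moves(
  increments=[
    {"x": -0.033, "y": 0.072, "z": 0, "ax": 0, "ay": 0, "az": 0.048},
    {"x": -0.039, "y": 0.07, "z": 0, "ax": 0, "ay": 0, "az": 0.042},
    {"x": -0.044, "y": 0.067, "z": 0, "ax": 0, "ay": 0, "az": 0.042},
    {"x": -0.048, "y": 0.064, "z": 0, "ax": 0, "ay": 0, "az": 0.042},
    {"x": -0.052, "y": 0.06, "z": 0, "ax": 0, "ay": 0, "az": 0.042},
    {"x": -0.056, "y": 0.057, "z": 0, "ax": 0, "ay": 0, "az": 0.042},
    {"x": -0.06, "y": 0.053, "z": 0, "ax": 0, "ay": 0, "az": 0.042},
    {"x": -0.063, "y": 0.049, "z": 0, "ax": 0, "ay": 0, "az": 0.042},
    {"x": 0, "y": 0, "z": 0, "ax": 0, "ay": 0, "az": 0},
  ],
)

```text
time: 6.35
tool_pos: [531.6, 123.6, 176.7]
ee_rot: [[-0.591, -0.807, -0.0], [-0.807, 0.591, 0.001], [-0.0, 0.001, -1.0]]
wrist_force: [0.6, -0.4, 0.2]
grip_width: 28.0
grip_force: 0.0
```

```bash
python3 -c "
from plan import *
plan(287+5*np.arange(1,13))
shot('wrist','w4.png')"
```

```text
s 287.9 lat 0.1 dh -0.9 t 6.3 F along -0.7 lat 0.0 z 0.2 [531.55496586 123.56555398 176.72980316] 27.983406049060118
-0.033 0.024 0.003 az 0.032
-0.042 0.027 0.000 az 0.027
-0.043 0.025 0.000 az 0.013
-0.043 0.025 0.000 az 0.000
-0.043 0.025 0.000 az 0.000
-0.043 0.025 0.000 az 0.000
-0.043 0.025 0.000 az 0.000
-0.043 0.025 0.000 az 0.000
-0.043 0.025 0.000 az 0.000
-0.043 0.025 0.000 az 0.000
-0.043 0.025 0.000 az 0.000
-0.043 0.025 0.000 az 0.000
```

View pics/w4.png

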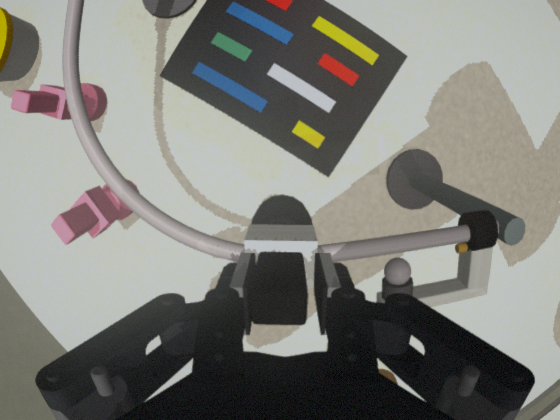

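Collar face is at about (470,232), pin at (462,248), ball at (397,270), and nothing is in the fingers' way. I'll work out the home position.

```bash
python3 -c "
from plan import *
d=load('wrist');E=rail(STOT,p);c,n=np.cos(E[2]),np.sin(E[2])
for q,z in(((470,233),162),((459,248),160),((397,270),160),((513,229),170),((400,243),163)):
    w=wcast(d,np.array([q],float),z)[0];dx,dy=w[0]-E[0],w[1]-E[1];print(q,'before end %.1f lat %.1f'%(-(dx*c+dy*n),-dx*n+dy*c))
"
```

```text
(470, 233) before end 27.2 lat 1.5
(459, 248) before end 33.0 lat -7.8
(397, 270) before end 72.7 lat -15.5
(513, 229) before end 0.3 lat 3.1
(400, 243) before end 72.2 lat 2.2
```

>>> apply_moves(
  increments=[
    {"x": -0.035, "y": 0.025, "z": 0.01, "ax": 0, "ay": 0, "az": 0.032},
    {"x": -0.044, "y": 0.026, "z": 0, "ax": 0, "ay": 0, "az": 0.027},
    {"x": -0.044, "y": 0.025, "z": 0, "ax": 0, "ay": 0, "az": 0.013},
    {"x": -0.044, "y": 0.025, "z": 0, "ax": 0, "ay": 0, "az": 0},
    {"x": -0.044, "y": 0.024, "z": 0, "ax": 0, "ay": 0, "az": 0},
    {"x": -0.044, "y": 0.024, "z": 0, "ax": 0, "ay": 0, "az": 0},
    {"x": -0.044, "y": 0.024, "z": 0, "ax": 0, "ay": 0, "az": 0},
    {"x": 0, "y": 0, "z": 0, "ax": 0, "ay": 0, "az": 0},
  ],
)

```text
time: 7.2
tool_pos: [501.2, 140.3, 177.7]
ee_rot: [[-0.496, -0.868, -0.001], [-0.868, 0.496, 0.0], [0.0, 0.001, -1.0]]
wrist_force: [0.1, -0.4, -0.1]
grip_width: 28.3
grip_force: 0.0
```

```bash
python3 -c "
from plan import *
plan(325+3*np.arange(1,4),z=178,lat=.5)"
```

```text
s 322.6 lat 1.2 dh 0.1 t 7.2 F along -0.3 lat 0.3 z -0.1 [501.17089768 140.32456856 177.74354533] 28.262916614819726
-0.043 0.033 0.003 az -0.001
-0.026 0.015 0.000 az 0.000
-0.026 0.015 0.000 az 0.000
```

>>> apply_moves(
  increments=[
    {"x": -0.026, "y": 0.015, "z": 0, "ax": 0, "ay": 0, "az": 0},
    {"x": -0.026, "y": 0.015, "z": 0, "ax": 0, "ay": 0, "az": 0},
    {"x": -0.026, "y": 0.015, "z": 0, "ax": 0, "ay": 0, "az": 0},
    {"x": -0.026, "y": 0.015, "z": 0, "ax": 0, "ay": 0, "az": 0},
  ],
)

```text
time: 7.6
tool_pos: [493.7, 145.1, 178.7]
ee_rot: [[-0.497, -0.868, 0.004], [-0.868, 0.497, -0.002], [-0.0, -0.005, -1.0]]
wrist_force: [6.4, -6.4, 4.1]
grip_width: 28.4
grip_force: 4.3
```

>>> apply_moves(
  increments=[
    {"x": -0.026, "y": 0.015, "z": 0, "ax": 0, "ay": 0, "az": 0},
    {"x": -0.026, "y": 0.015, "z": 0, "ax": 0, "ay": 0, "az": 0},
    {"x": -0.026, "y": 0.015, "z": 0, "ax": 0, "ay": 0, "az": 0},
    {"x": -0.026, "y": 0.015, "z": 0, "ax": 0, "ay": 0, "az": 0},
  ],
)

```text
time: 8.0
tool_pos: [483.6, 151.1, 179.0]
ee_rot: [[-0.498, -0.867, 0.005], [-0.867, 0.498, -0.002], [-0.001, -0.005, -1.0]]
wrist_force: [3.4, -3.5, 1.5]
grip_width: 28.3
grip_force: 2.5
```

```bash
python3 -c "
from plan import *
plan([350])"
```

```text
s 343.2 lat 0.6 dh -0.0 t 8.0 F along -4.7 lat 1.3 z 1.5 [483.60196881 151.12085541 178.955669  ] 28.281614144253194
-0.056 0.039 -0.020 az 0.000
```

>>> apply_moves(
  increments=[
    {"x": -0.026, "y": 0.015, "z": 0, "ax": 0, "ay": 0, "az": 0},
    {"x": -0.026, "y": 0.015, "z": 0, "ax": 0, "ay": 0, "az": 0},
    {"x": -0.026, "y": 0.015, "z": 0, "ax": 0, "ay": 0, "az": 0},
    {"x": -0.026, "y": 0.015, "z": 0, "ax": 0, "ay": 0, "az": 0},
    {"x": -0.026, "y": 0.015, "z": 0, "ax": 0, "ay": 0, "az": 0},
    {"x": -0.026, "y": 0.015, "z": 0, "ax": 0, "ay": 0, "az": 0},
  ],
)

```text
time: 8.6
tool_pos: [467.0, 160.6, 178.5]
ee_rot: [[-0.497, -0.868, 0.003], [-0.868, 0.497, -0.001], [-0.001, -0.003, -1.0]]
wrist_force: [5.3, -2.7, 2.2]
grip_width: 28.5
grip_force: 2.7
```

>>> apply_moves(
  increments=[
    {"x": -0.017, "y": 0.01, "z": 0, "ax": 0, "ay": 0, "az": 0},
    {"x": -0.017, "y": 0.01, "z": 0, "ax": 0, "ay": 0, "az": 0},
    {"x": -0.017, "y": 0.01, "z": 0, "ax": 0, "ay": 0, "az": 0},
  ],
)

```text
time: 8.9
tool_pos: [461.9, 163.7, 178.5]
ee_rot: [[-0.497, -0.868, 0.003], [-0.868, 0.497, -0.001], [-0.001, -0.003, -1.0]]
wrist_force: [4.0, -2.9, 2.8]
grip_width: 28.2
grip_force: 2.7
```

```bash
python3 -c "
from plan import *
plan([370])"
```

```text
s 368.3 lat 0.5 dh 0.0 t 8.9 F along -4.9 lat 0.5 z 2.8 [461.86060503 163.65217463 178.45627704] 28.217495649302876
-0.012 0.013 -0.015 az -0.000
```

>>> apply_moves(
  increments=[
    {"x": -0.013, "y": 0.0075, "z": 0, "ax": 0, "ay": 0, "az": 0},
    {"x": -0.013, "y": 0.0075, "z": 0, "ax": 0, "ay": 0, "az": 0},
    {"x": -0.013, "y": 0.0075, "z": 0, "ax": 0, "ay": 0, "az": 0},
  ],
)

```text
time: 9.2
tool_pos: [457.7, 166.0, 178.4]
ee_rot: [[-0.497, -0.868, 0.002], [-0.868, 0.497, -0.001], [-0.001, -0.002, -1.0]]
wrist_force: [2.4, -2.9, 2.0]
grip_width: 28.1
grip_force: 2.0
```

>>> apply_moves(
  increments=[
    {"x": -0.009, "y": 0.005, "z": 0, "ax": 0, "ay": 0, "az": 0},
    {"x": -0.009, "y": 0.005, "z": 0, "ax": 0, "ay": 0, "az": 0},
  ],
)

```text
time: 9.4
tool_pos: [455.3, 167.4, 178.1]
ee_rot: [[-0.497, -0.868, 0.001], [-0.868, 0.497, 0.0], [-0.001, -0.001, -1.0]]
wrist_force: [3.4, -0.2, 2.3]
grip_width: 28.1
grip_force: 2.0
```

>>> apply_moves(
  increments=[
    {"x": -0.009, "y": 0.005, "z": 0, "ax": 0, "ay": 0, "az": 0},
  ],
)

```text
time: 9.5
tool_pos: [454.1, 168.0, 177.9]
ee_rot: [[-0.496, -0.868, 0.0], [-0.868, 0.496, 0.0], [-0.001, -0.0, -1.0]]
wrist_force: [2.4, -1.9, 0.9]
grip_width: 28.4
grip_force: 1.6
```

>>> apply_moves(
  increments=[
    {"x": -0.009, "y": 0.005, "z": 0, "ax": 0, "ay": 0, "az": 0},
  ],
)

```text
time: 9.6
tool_pos: [452.9, 168.4, 177.7]
ee_rot: [[-0.496, -0.868, -0.0], [-0.868, 0.496, 0.0], [-0.0, 0.0, -1.0]]
wrist_force: [3.9, -0.5, 2.2]
grip_width: 27.9
grip_force: 1.9
```

>>> apply_moves(
  increments=[
    {"x": -0.009, "y": 0.005, "z": 0, "ax": 0, "ay": 0, "az": 0},
  ],
)

```text
time: 9.7
tool_pos: [452.3, 168.8, 177.8]
ee_rot: [[-0.497, -0.868, 0.0], [-0.868, 0.497, -0.0], [-0.0, -0.0, -1.0]]
wrist_force: [5.6, -1.9, 1.3]
grip_width: 28.2
grip_force: 2.8
```

>>> apply_moves(
  increments=[
    {"x": -0.009, "y": 0.005, "z": 0, "ax": 0, "ay": 0, "az": 0},
  ],
)

```text
time: 9.8
tool_pos: [452.1, 169.1, 178.0]
ee_rot: [[-0.497, -0.868, 0.002], [-0.868, 0.497, -0.001], [-0.0, -0.002, -1.0]]
wrist_force: [7.0, -3.6, 1.9]
grip_width: 28.2
grip_force: 3.4
```

```bash
python3 -c "
from plan import *
plan([380])"
```

```text
s 379.5 lat 0.6 dh 0.0 t 9.8 F along -7.9 lat -0.4 z 1.9 [452.14856098 169.09677492 178.01790163] 28.211337704471465
-0.002 0.008 -0.010 az -0.000
```

>>> apply_moves(
  increments=[
    {"x": -0.009, "y": 0.005, "z": 0, "ax": 0, "ay": 0, "az": 0},
  ],
)

```text
time: 9.9
tool_pos: [452.0, 169.4, 178.3]
ee_rot: [[-0.497, -0.868, 0.003], [-0.868, 0.497, -0.001], [-0.001, -0.003, -1.0]]
wrist_force: [7.2, -3.4, 3.3]
grip_width: 28.1
grip_force: 4.2
```

```bash
python3 -c "
from plan import *
plan([380])
d=shot('wrist');a=d['color'][180:330,230:430,::-1];cv2.imwrite('pics/w5.png',cv2.resize(a,None,fx=4,fy=4,interpolation=2))"
```

```text
s 379.7 lat 0.5 dh 0.0 t 9.9 F along -7.9 lat -0.6 z 3.3 [452.00614925 169.38311456 178.28288254] 28.13186086241664
-0.000 0.006 -0.013 az -0.000
```

View pics/w5.png

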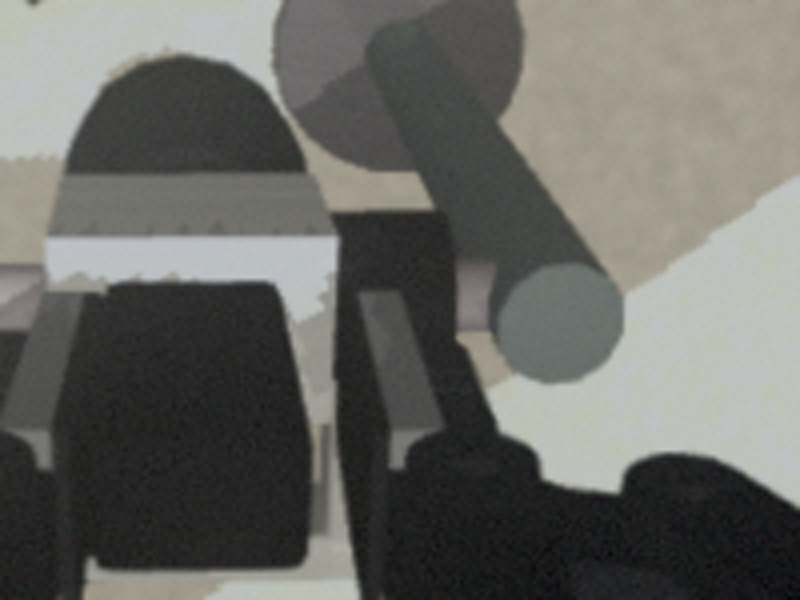

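The leading end of the block sits against the black collar (crop 335,225). I'll ease the push off without touching the post and check that the catch holds.

>>> apply_moves(
  increments=[
    {"x": 0.022, "y": -0.0125, "z": 0, "ax": 0, "ay": 0, "az": 0},
    {"x": 0.022, "y": -0.0125, "z": 0, "ax": 0, "ay": 0, "az": 0},
    {"x": 0, "y": 0, "z": 0, "ax": 0, "ay": 0, "az": 0},
    {"x": 0, "y": 0, "z": 0, "ax": 0, "ay": 0, "az": 0},
  ],
)

```text
time: 10.35
tool_pos: [453.7, 167.3, 177.2]
ee_rot: [[-0.496, -0.868, -0.002], [-0.868, 0.496, 0.0], [0.001, 0.002, -1.0]]
wrist_force: [-0.0, -0.6, -0.4]
grip_width: 28.4
grip_force: 0.0
```

```bash
cat > post.py <<'E'
from plan import *
def post():
    d=shot('wrist');P=wpts(d);c=d['color'].astype(int).sum(-1);E=rail(STOT,p);cs,n=np.cos(E[2]),np.sin(E[2])
    dx,dy=P[...,0]-E[0],P[...,1]-E[1];u=-(dx*cs+dy*n);l=-dx*n+dy*cs
    m=(P[...,2]>206)&(P[...,2]<218)&(abs(u-47)<40)&(abs(l)<9)&(c<200)
    print('post top along',np.percentile(u[m],[2,10,50,90,98]).round(1),m.sum())
    b=(P[...,2]>166)&(P[...,2]<176)&(abs(l-9)<4)&(c>380)&(abs(u-47)<40);print('block top',np.percentile(u[b],[2,50,98]).round(1),b.sum())
    return d
E
python3 -c "
from post import *
plan([380]);d=post();a=d['color'][180:330,230:430,::-1];cv2.imwrite('pics/w6.png',cv2.resize(a,None,fx=4,fy=4,interpolation=2))"
```

```text
s 377.3 lat 1.5 dh 0.0 t 10.3 F along -0.3 lat 0.5 z -0.4 [453.65687956 167.27591951 177.17510641] 28.41251290687914
-0.017 0.027 -0.002 az -0.000
post top along [29.5 31.1 47.9 59.4 60.9] 2329
block top [30.7 45.  65.1] 694
```

>>> apply_moves(
  increments=[
    {"x": 0.01, "y": -0.006, "z": 0, "ax": 0, "ay": 0, "az": 0},
    {"x": 0, "y": 0, "z": 0, "ax": 0, "ay": 0, "az": 0},
    {"x": 0, "y": 0, "z": 0, "ax": 0, "ay": 0, "az": 0},
    {"x": 0, "y": 0, "z": 0.05, "ax": 0, "ay": 0, "az": 0},
    {"x": 0, "y": 0, "z": 0.15, "ax": 0, "ay": 0, "az": 0},
    {"x": 0, "y": 0, "z": 0.25, "ax": 0, "ay": 0, "az": 0},
    {"x": 0, "y": 0, "z": 0.25, "ax": 0, "ay": 0, "az": 0},
    {"x": 0, "y": 0, "z": 0.25, "ax": 0, "ay": 0, "az": 0},
    {"x": 0, "y": 0, "z": 0, "ax": 0, "ay": 0, "az": 0},
    {"x": 0, "y": 0, "z": 0, "ax": 0, "ay": 0, "az": 0},
  ],
  fingers=0.42,
)

```text
time: 11.4
tool_pos: [456.1, 166.7, 273.3]
ee_rot: [[-0.497, -0.868, 0.001], [-0.868, 0.497, 0.0], [-0.001, -0.001, -1.0]]
wrist_force: [0.5, -0.4, -0.7]
grip_width: 36.0
grip_force: 0.0
```

```bash
python3 -c "
from post import *
plan([380]);d=post();a=d['color'][110:260,210:410,::-1];cv2.imwrite('pics/w7.png',cv2.resize(a,None,fx=4,fy=4,interpolation=2))"
```

```text
s 374.9 lat 0.8 dh 0.0 t 11.4 F along -0.6 lat 0.1 z -0.7 [456.12028707 166.69876805 273.33984579] 36.04635055887021
-0.041 0.032 -0.963 az -0.000
post top along [37.6 39.6 48.1 56.  58. ] 642
block top [30.4 48.3 66.1] 331
```

View pics/w7.png

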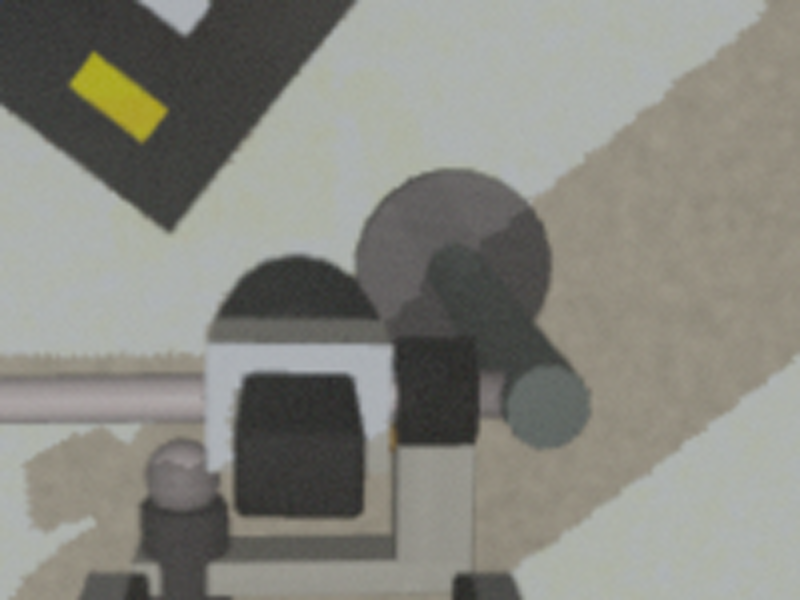

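The ball sits out behind the block's trailing end (crop 183,475, reaching above the flank line). The leading end is within about 1 mm of the collar, with only a sliver of the brass pin showing (394,440). The gripper is clear, so I'm handing in.

```bash
python3 -c "
from post import *
post();print(ctrl.sense()['time']);print(ctrl.close_job())"
```

```text
post top along [37.8 39.7 48.3 56.2 58.1] 645
block top [30.7 48.8 66.2] 332
11.5
the job is handed in; nothing more can be done
None
```

The carriage is home against the stop: the catch ball is out behind it, the pin looks pressed (seen in the camera image, not read from the joint), and the gripper was clear when I handed the job in at 11.5 s.

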